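# Line up the tonearm counterweights by size

### The job

Stand the four loose tonearm counterweights upright on the walnut rail in order of diameter, one centred on each round mark: the smallest on the red mark, then larger and larger along the row to the largest at the far end. Leave the microscope eyepiece and the heater housing where they are.

Things in the scene. Friction and masses are not known exactly. Their poses are not given: they have to be found in the camera images.
- weight_black: black anodised tonearm counterweight, the smallest of the four: an upright solid cylinder 28 mm in diameter and 26 mm high, about 90 g, loose on the cart top, with two thin dark bands round it and a small dark bore (look only) in the centre of its top. Origin at the centre of its underside, z up along its axis.
- weight_brass: yellow brass tonearm counterweight, the second smallest of the four: an upright solid cylinder 36 mm in diameter and 28 mm high, about 190 g, loose on the cart top, with two thin dark bands round it and a small dark bore (look only) in the centre of its top. Origin at the centre of its underside, z up along its axis.
- weight_copper: reddish copper tonearm counterweight, the second largest of the four: an upright solid cylinder 44 mm in diameter and 30 mm high, about 300 g, loose on the cart top, with two thin dark bands round it and a small dark bore (look only) in the centre of its top. Origin at the centre of its underside, z up along its axis.
- weight_aluminium: pale aluminium tonearm counterweight, the largest of the four: an upright solid cylinder 52 mm in diameter and 32 mm high, about 160 g, loose on the cart top, with two thin dark bands round it and a small dark bore (look only) in the centre of its top. Origin at the centre of its underside, z up along its axis.
- mark_red: the red mark: flat red disc, 40 mm across, painted on a fixed walnut rail (316 x 80 mm, flat top 12 mm over the cart top); always at one end of the row, either end. The four marks lie in a straight row 68 mm apart along the middle of the rail, which is placed and turned afresh at each start. Origin: the disc's centre at the height of the rail's top; y along the row (either way), z up.
- mark_p: plain white mark, a flat 40 mm disc painted on the rail's top, one of the two inner places of the row (which of the two depends on which end is red). Origin at its centre at the height of the rail's top; y along the row, z up.
- mark_q: plain white mark, a flat 40 mm disc painted on the rail's top, one of the two inner places of the row (which of the two depends on which end is red). Origin at its centre at the height of the rail's top; y along the row, z up.
- mark_r: plain white mark, a flat 40 mm disc painted on the rail's top, at the other end of the row from the red mark. Origin at its centre at the height of the rail's top; y along the row, z up.
- eyepiece: bystander: chrome microscope eyepiece standing loose on the cart top to one side of the work, 38 mm across at most, 54 mm high. Origin at the centre of its underside, z up.
- heater_housing: bystander: black anodised heater coil housing, a loose block 50 x 36 x 30 mm high with a copper port on top, at the other side of the work. Origin at the centre of its underside, z up. (Farther out, near x = 0.74, y = +-0.42 m, stand a walnut stylus case 55 mm high and a stand of acrylic stylus tubes 76 mm high, both fixed.)
Mind the look-alikes: they are no part of the job. Leave any pink look-alike of the weight_aluminium alone.

How it is judged:
At the end, for the whole second after the job is handed in: Counterweights upright (0.1 rad), released and at rest on the rail (height within 4 mm), each within 12 mm of its mark's centre: black on red, then brass, copper, and aluminium last at the far end; eyepiece and heater housing within 20 mm of where they were (horizontal distance between weight_black and mark_red below 0.012 m and horizontal distance between weight_aluminium and mark_r below 0.012 m and ((horizontal distance between mark_red and mark_p below 0.1 m and horizontal distance between weight_brass and mark_p below 0.012 m and horizontal distance between weight_copper and mark_q below 0.012 m) or (not (horizontal distance between mark_red and mark_p below 0.1 m) and horizontal distance between weight_brass and mark_q below 0.012 m and horizontal distance between weight_copper and mark_p below 0.012 m)) and z of weight_black in the frame of mark_red between -0.004 and 0.004 m and angle between each of weight_black, weight_brass, weight_copper, weight_aluminium's own z axis and vertical below 0.1 rad and linear speed of each of weight_black, weight_brass, weight_copper, weight_aluminium below 0.02 m/s and angular speed of each of weight_black, weight_brass, weight_copper, weight_aluminium below 0.3 rad/s and z of weight_brass in the frame of mark_red between -0.004 and 0.004 m and z of weight_copper in the frame of mark_red between -0.004 and 0.004 m and z of weight_aluminium in the frame of mark_red between -0.004 and 0.004 m and distance of each of eyepiece, heater_housing from where it was at the start of the episode below 0.02 m); the robot touches nothing.
It fails at once if the microscope eyepiece is pushed more than 20 mm or tipped over (distance of eyepiece from where it was at the start of the episode above 0.02 m or angle between eyepiece's own z axis and vertical above 0.5 rad).
It fails at once if the heater housing is pushed more than 20 mm or tipped over (distance of heater_housing from where it was at the start of the episode above 0.02 m or angle between heater_housing's own z axis and vertical above 0.5 rad).
It also fails if it takes over 101 s, if anything falls off the work surface, if the arm or the gripper's body presses on something with over 40 N, if the wrist force passes 120 N, or if a joint passes its speed limit or range.

### The arm

A 7-joint arm with a two-finger parallel gripper is mounted at the origin on the work surface. World frame = base frame: x ahead of the robot, y to its left, z up, the work surface at z = 0. Lengths are in m, angles in rad, forces in N, time in s.
With the tool pointing down it reaches from about 0.425 to 0.95 m from the base axis. Payload 4.7 kg.
Tool frame: the origin (TCP) lies on the centre line of the jaws, within the pads' length; the fingertips stand robot.nose_length ahead of it and the grasp point (between the pads) lies 8 mm behind it (robot.nose_length is the distance from the TCP to the fingertips, in m); z points along the fingers, y is the line along which they close (so a half turn about z gives the same grasp; the last joint's range is limited). The gripper opens to 85 mm and grips with 20 to 120 N. Pads are 22 mm wide; open, the fingers measure 114 mm over their backs; the gripper's body (76 mm by 85 mm) begins 54 mm behind the grasp point. The pads swing forward as they close: fully open they stand 13 mm farther back than shut.
Start: joints at [1.265, 0.469, -0.049, 1.532, 0.024, 1.141, -0.082], TCP at [0.185, -0.649, 0.242] pointing down, gripper open.
Joint ranges: [-2.59, 2.59], [-0.33, 1.99], [-1.39, 1.29], [0.1, 2.45], [-1.04, 4.18], [0.21, 1.99], [-2.66, 2.66]. Speed limits (rad/s): [2.57, 2.57, 3.14, 3.14, 3.14, 3.14, 3.14].

### API

Orientations are given as [roll, pitch, yaw] about the fixed x, y, z axes, in that order (R = Rz(yaw) Ry(pitch) Rx(roll)).
In Python, from plant import robot gives the robot as it stands. Calls block until the motion is done:
- robot.goto(position, orientation): joint-space move of the TCP to a pose.
- robot.move_straight(position, vel=0.15, attitude=None, contact_N=None): straight line of the TCP; attitude=None keeps the orientation; vel is the mean speed in m/s. With contact_N (N) it stops when the force on the tool has changed by that much, and returns True; else False.
- robot.move_joints(angles): joint-space move.
- robot.grip(opening, strength=None): opening from 0.0 (shut) to 1.0 (fully open); strength is the grip in N (None keeps the last); returns when the fingers have stopped.
- robot.sleep(seconds).
- robot.inverse_kinematics(position, orientation): joint angles nearest the present ones, or None.
- robot.sense(): the state.
- robot.grab_frame(name): name is "side" or "top" or "wrist"; returns a dict with "image" (480x640x3 uint8, red, green, blue), "range_z" (480x640 float32, m along the optical axis (not along the pixel's ray), 0 where there is no reading), "fx", "fy", "cx", "cy" (pixels), "dist_coeffs" ([k1, k2, p1, p2, k3] as OpenCV has them; the pictures are not rectified), "R" (3x3) and "t" (3): a world point X has camera coordinates R X + t. Camera axes: x right, y down, z forward; pixel columns grow to the right and rows downward; lengths in m; the calibration is good to about 2 mm. A picture is of the moment at which its call begins.
A pose or a line that the arm cannot do raises robot.IKError and nothing moves.
- robot.close_job(): hands the job in; it is judged then, once.
The state is a dict: "t": time; "joint_pos": joint angles; "joint_velocities": joint speeds; "effort": joint torques, N m; "tcp_pos": TCP position; "tcp_rot": TCP orientation; "wrist_force": force on the tool from outside, world axes, zero at the start; "torque": the same for the moment, N m; "opening": opening from 0.0 (shut) to 1.0 (fully open); "gripper_force": force on a finger pad.
Only numpy, scipy, OpenCV 4.12 (cv2) and the standard library are available. Lean on these libraries where they do the work, as an engineer would, in place of code of your own. Each camera call takes 0.05 s, during which the arm holds its last target. There are 200 camera calls.

## Working session

There is one attempt and no reset: what is moved stays moved. The work goes in short steps, each a Python script; the robot and the scene stay as the last script left them, time stands still between calls to the robot, and variables do not carry over. Pictures are saved under pics/ and viewed, at most 14 in all, crops included, and the job is handed in when it is done.

```bash
ls; mkdir -p pics
cat > h.py <<'E'
import numpy as np, cv2
from plant import robot
def save(name,fn):
    f=robot.grab_frame(name); cv2.imwrite('pics/'+fn,f['image'][:,:,::-1]); 
    np.savez('pics/'+fn[:-4]+'.npz',**f); return f
def ray_plane(f,uv,z):
    K=np.array([[f['fx'],0,f['cx']],[0,f['fy'],f['cy']],[0,0,1]],float)
    n=cv2.undistortPoints(np.array(uv,float).reshape(-1,1,2),K,np.array(f['dist_coeffs'],float)).reshape(-1,2)
    R=np.array(f['R']);t=np.array(f['t']);C=-R.T@t
    d=np.c_[n,np.ones(len(n))]@R
    return C+d*((z-C[2])/d[:,2])[:,None]
E
python3 - <<'E'
from h import *
for n in('top','side'):
    f=save(n,n+'0.png'); print(n,f['fx'],f['cx'],f['cy'],f['dist_coeffs'],-np.array(f['R']).T@np.array(f['t']))
s=robot.sense(); print(s,robot.nose_length)
E
```

```text
pics
top 448.62916679327924 321.42274618516166 235.72862235560657 [-0.07784889  0.          0.          0.          0.        ] [ 0.38719904 -0.00140095  0.99910816]
side 576.8207765882303 315.1655541938948 247.86621588728624 [-0.00353245  0.          0.          0.          0.        ] [0.13278892 1.09280966 0.75110526]
{'t': 0.1, 'joint_pos': array([ 1.26508021,  0.46938485, -0.04860184,  1.5335642 ,  0.02405411,
        1.14100316, -0.08232568]), 'joint_velocities': array([-0.00068197, -0.00164814, -0.00088425, -0.00127827, -0.00029206,
        0.00022937, -0.00010691]), 'effort': array([ 7.59930517e-04, -5.11514139e+01, -4.65095672e-02, -2.38389748e+01,
        1.08928586e-02,  4.40430682e-03, -1.31596877e-05]), 'tcp_pos': array([ 0.18436614, -0.64881084,  0.24135448]), 'tcp_rot': array([-3.13981619e+00,  1.68439649e-05,  2.76806230e-01]), 'wrist_force': array([-0.78166353, -0.55225646, -0.15112613]), 'torque': array([0.01733817, 0.00363156, 0.02688489]), 'gripper_force': 0.0, 'opening': 0.9998845674826559} 0.011
```

View pics/top0.png

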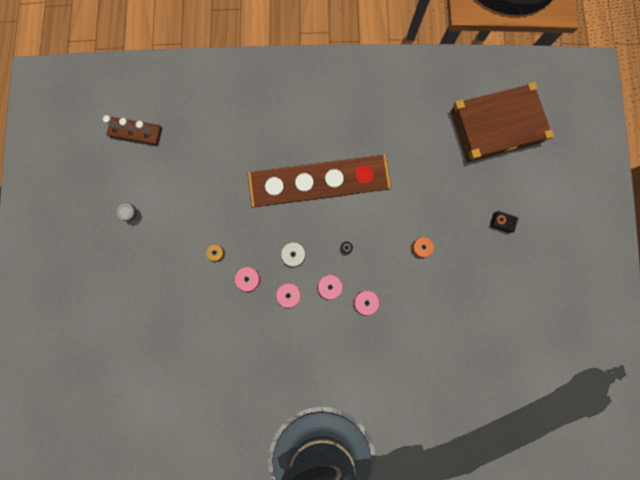

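View pics/side0.png

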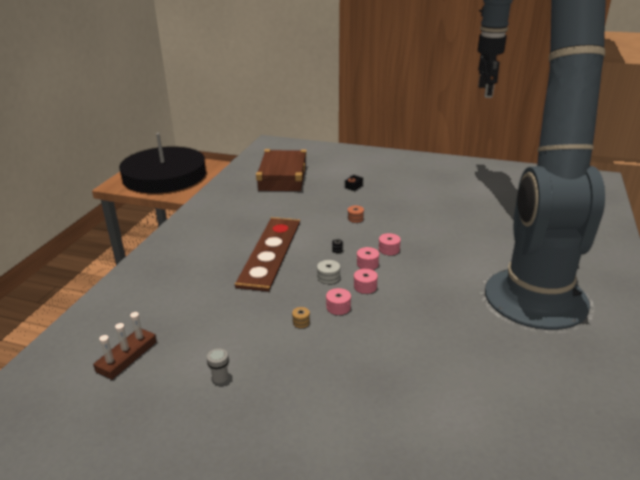

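Top view: rail with red mark at (364,174), white marks at (334,178), (305,182) and (274,186). Weights are black (346,248), brass (215,253), copper (424,247) and pale aluminium (293,254). The look-alikes for the aluminium are four pink discs at (247,279), (288,295), (330,287) and (367,303). Copper could also be confused with the heater's copper port at (501,220), and the white marks could be taken for the aluminium. By description I choose the grey-white disc at (293,254).

```bash
cat > loc.py <<'E'
from h import *
import sys
f=dict(np.load('pics/top0.npz'))
hsv=cv2.cvtColor(f['image'],cv2.COLOR_RGB2HSV).astype(int)
H,S,V=hsv[...,0],hsv[...,1],hsv[...,2]
K=np.array([[f['fx'],0,f['cx']],[0,f['fy'],f['cy']],[0,0,1]],float)
def meas(name,uv,mask,z,h=None,r=20):
    roi=np.zeros(mask.shape,np.uint8); cv2.circle(roi,uv,r,1,-1)
    m=(mask&(roi>0)).astype(np.uint8)
    n,l,st,c=cv2.connectedComponentsWithStats(m)
    k=1+np.argmax(st[1:,4]); cs,_=cv2.findContours((l==k).astype(np.uint8),0,2)
    hull=cv2.convexHull(max(cs,key=cv2.contourArea)); fill=np.zeros(mask.shape,np.uint8); cv2.drawContours(fill,[hull],-1,1,-1)
    v,u=np.nonzero(fill); P=ray_plane(f,np.c_[u,v],z)
    d=f['range_z'][v,u]; C=-f['R'].T@f['t']
    # range-based heights
    Pc=C+(P-C)*(d/((P@f['R'].T+f['t'])[:,2]))[:,None]
    top=Pc[:,2]>z-0.006 if z>.015 else np.ones(len(u),bool)
    A=cv2.contourArea(hull)
    Pt=P[top]; area=len(Pt)*(((C[2]-z)/f['fx'])**2)
    print(name,'uv',u.mean().round(1),v.mean().round(1),'xy',Pt[:,:2].mean(0).round(4),'diam',round(2*np.sqrt(area/np.pi),4),'medz',np.median(Pc[top,2]).round(4),'n',len(u),top.sum())
    return Pt[:,:2].mean(0)
red=(S>150)&((H<6)|(H>174)); white=(S<40)&(V>150)
o={}
o['red']=meas('red',(364,174),red,.012,r=14)
for n,uv in(('m2',(334,178)),('m3',(305,182)),('m4',(274,186))): o[n]=meas(n,uv,white,.012,r=14)
o['black']=meas('black',(346,248),V<75,.026,r=12)
o['brass']=meas('brass',(215,253),S>100,.028,r=15)
o['copper']=meas('copper',(424,247),S>100,.030,r=16)
o['alu']=meas('alu',(293,254),V>140,.032,r=17)
ms=np.array([o[k] for k in('red','m2','m3','m4')]); print(np.linalg.norm(np.diff(ms,axis=0),axis=1),'yaw',np.arctan2(*(ms[3]-ms[0])[::-1]))
for n,uv in(('p1',(247,279)),('p2',(288,295)),('p3',(330,287)),('p4',(367,303))): o[n]=meas(n,uv,(S>60)&(V>120),.032,r=17)
np.savez('o.npz',**o)
x=cv2.resize(f['image'][150:320,190:450,::-1],None,fx=3,fy=3,interpolation=2); cv2.imwrite('pics/crop.png',x)
E
python3 loc.py
```

```text
red uv 363.7 173.7 xy [ 0.6287 -0.1063] diam 0.0406 medz 0.0122 n 267 267
m2 uv 333.9 177.8 xy [ 0.6205 -0.039 ] diam 0.0393 medz 0.0122 n 250 250
m3 uv 303.8 181.7 xy [0.6125 0.0288] diam 0.0397 medz 0.0124 n 256 256
m4 uv 273.6 185.6 xy [0.6049 0.0965] diam 0.0396 medz 0.0125 n 255 255
black uv 345.8 247.9 xy [ 0.4622 -0.062 ] diam 0.0269 medz 0.0256 n 137 121
brass uv 214.6 252.5 xy [0.456  0.2251] diam 0.035 medz 0.0274 n 235 205
copper uv 422.6 247.1 xy [ 0.4607 -0.2295] diam 0.0426 medz 0.0296 n 359 305
alu uv 292.6 253.7 xy [0.4501 0.0543] diam 0.0516 medz 0.0317 n 466 450
[0.06779494 0.06827174 0.06817921] yaw 1.6878341069660876
p1 uv 246.8 278.8 xy [0.398  0.1545] diam 0.052 medz 0.0314 n 513 457
p2 uv 287.9 295.1 xy [0.3612 0.0658] diam 0.0519 medz 0.0315 n 505 455
p3 uv 329.6 286.8 xy [ 0.3781 -0.0245] diam 0.0518 medz 0.0316 n 499 454
p4 uv 366.1 302.4 xy [ 0.3429 -0.1026] diam 0.0523 medz 0.0317 n 517 463
```

```bash
sleep 1
```

```text
(no output)
```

View pics/crop.png

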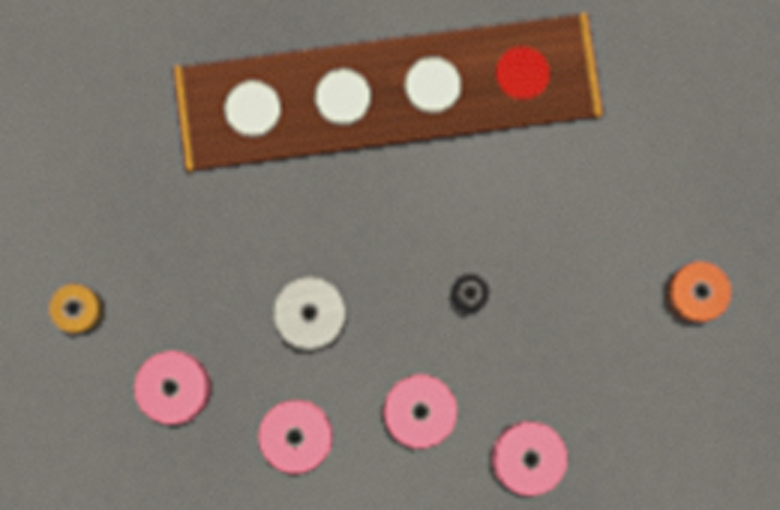

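The crop confirms the choice: one pale disc, four pink ones, and the row ending at red. All diameters, heights and the 68 mm pitch match. Next I check IK for both wrist options.

```bash
cat > pick.py <<'E'
from h import *
o=dict(np.load('o.npz'))
PSI=float(np.arctan2(*(o['m4']-o['red'])[::-1]))
ZP=0.013; ZH=0.13
def pick(w,yaw,op,gap=None):
    x,y=o[w]; A=[np.pi,0,yaw]
    robot.grip(op)
    robot.goto([x,y,ZH],A); robot.move_straight([x,y,ZP],vel=.12)
    robot.grip(0.0,strength=60); s=robot.sense(); print(w,'grip',s['opening'],s['gripper_force'],s['tcp_pos'],s['t'])
    robot.move_straight([x,y,ZH],vel=.15); s=robot.sense(); print(' lifted',s['opening'],s['gripper_force'],s['wrist_force'])
    return s['gripper_force']>5
def place(m,yaw,op,ZT=0.0137):
    x,y=o[m]; A=[np.pi,0,yaw]
    robot.goto([x,y,ZH],A); robot.move_straight([x,y,ZP+0.03],vel=.15)
    c=robot.move_straight([x,y,ZP+ZT],vel=.03,contact_N=6); s=robot.sense(); print(' down',c,s['tcp_pos'],s['wrist_force'])
    robot.grip(op); robot.move_straight([x,y,ZH],vel=.15); print(' t',robot.sense()['t'])
E
python3 - <<'E'
from pick import *
for yaw in(PSI,PSI-np.pi):
  for k in('copper','black','alu','brass','red','m2','m3','m4'):
    for z in(ZP,ZH):
      j=robot.inverse_kinematics([*o[k],z],[np.pi,0,yaw]); print(round(yaw,3),k,z,None if j is None else np.round(j,2))
E
```

```text
1.688 copper 0.013 [ 0.74  0.58 -0.46  2.07  0.45  0.59  0.08]
1.688 copper 0.13 [ 0.82  0.4  -0.54  2.    0.28  0.82  0.23]
1.688 black 0.013 [ 0.43  0.54 -0.48  2.18  0.48  0.53 -0.3 ]
1.688 black 0.13 [ 0.61  0.35 -0.67  2.1   0.31  0.79 -0.14]
1.688 alu 0.013 [ 0.25  0.54 -0.57  2.2   0.57  0.54 -0.64]
1.688 alu 0.13 [ 0.63  0.45 -1.03  2.12  0.51  0.85 -0.59]
1.688 brass 0.013 [-0.    0.64 -0.7   2.07  0.67  0.66 -1.04]
1.688 brass 0.13 [ 0.23  0.53 -1.    2.    0.57  0.92 -0.95]
1.688 red 0.013 [ 0.52  0.76 -0.61  1.77  0.58  0.8  -0.26]
1.688 red 0.13 [ 0.56  0.61 -0.66  1.71  0.44  0.98 -0.14]
1.688 m2 0.013 [ 0.43  0.74 -0.61  1.81  0.58  0.78 -0.37]
1.688 m2 0.13 [ 0.48  0.59 -0.68  1.75  0.44  0.96 -0.26]
1.688 m3 0.013 [ 0.3   0.72 -0.58  1.83  0.56  0.76 -0.47]
1.688 m3 0.13 [ 0.38  0.58 -0.69  1.77  0.45  0.96 -0.38]
1.688 m4 0.013 [ 0.17  0.71 -0.55  1.83  0.53  0.75 -0.56]
1.688 m4 0.13 [ 0.31  0.6  -0.76  1.77  0.49  0.97 -0.53]
-1.454 copper 0.013 [ 0.27  0.54  0.13  2.1  -0.14  0.51 -2.51]
-1.454 copper 0.13 [ 0.33  0.34  0.07  2.03 -0.03  0.77 -2.61]
-1.454 black 0.013 [-0.64  0.69  0.91  2.24 -0.93  0.67 -2.07]
-1.454 black 0.13 [-0.82  0.48  1.12  2.17 -0.59  0.84 -2.35]
-1.454 alu 0.013 [ 0.67  0.85 -1.19  2.18  1.07  0.91  2.06]
-1.454 alu 0.13 [ 0.71  0.52 -1.17  2.11  0.62  0.91  2.45]
-1.454 brass 0.013 [ 0.3   0.92 -1.19  2.06  1.07  0.99  1.78]
-1.454 brass 0.13 [ 0.33  0.63 -1.17  1.99  0.7   1.    2.07]
-1.454 red 0.013 [-0.49  0.88  0.91  1.83 -0.89  0.9  -2.18]
-1.454 red 0.13 [-0.6   0.79  1.11  1.78 -0.8   1.1  -2.24]
-1.454 m2 0.013 [-0.61  0.86  0.91  1.87 -0.89  0.88 -2.27]
-1.454 m2 0.13 [-0.72  0.77  1.11  1.82 -0.78  1.08 -2.34]
-1.454 m3 0.013 [-0.73  0.85  0.91  1.89 -0.9   0.87 -2.37]
-1.454 m3 0.13 [-0.84  0.75  1.11  1.84 -0.78  1.06 -2.45]
-1.454 m4 0.013 [ 0.53  1.03 -1.19  1.81  1.08  1.12  2.19]
-1.454 m4 0.13 [ 0.54  0.81 -1.18  1.75  0.82  1.16  2.36]
```

```bash
sed -i 's/ZT=0.0137/ZT=0.0125/' pick.py
python3 - <<'E'
from pick import *
if pick('copper',PSI,0.8): place('m3',PSI,0.75)
save('side','side1.png')
f=save('wrist','wrist1.png')
E
```

```text
copper grip 0.49695994944041605 60.17729938030243 [ 0.4607838  -0.22987485  0.01401466] 3.7583
 lifted 0.4903397603823548 61.24526381492615 [-0.94412772 -0.87069097 -4.64634181]
 down True [0.61209541 0.02862964 0.02602028] [-1.27421379 -0.24670887  5.09261497]
 t 8.325
```

```bash
python3 -c "
import cv2,numpy as np
a=cv2.imread('pics/side1.png')[190:340,200:450];b=cv2.imread('pics/wrist1.png')
cv2.imwrite('pics/c1.png',np.vstack([cv2.resize(a,(500,300)),cv2.resize(b,(500,300))]))"
```

```text
(no output)
```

View pics/c1.png

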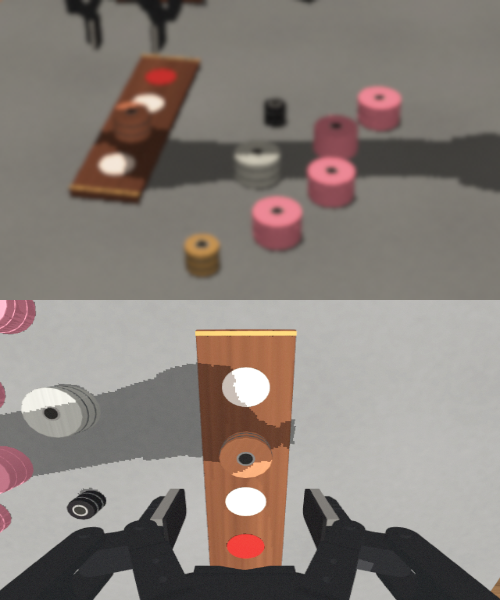

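The copper stands upright on the third mark from red, with the other marks free and the look-alikes undisturbed. I carry on with the other three.

Run:
```python
from pick import *
for w,m,a,b in(('black','red',.65,.6),('alu','m4',.85,.85),('brass','m2',.75,.7)):
    if not pick(w,PSI,a): print('MISSED',w); break
    place(m,PSI,b)
robot.goto([.45,-.3,.25],[np.pi,0,PSI])
f=save('top','top2.png'); save('side','side2.png')
a=cv2.resize(f['image'][130:320,190:450,::-1],(650,475),interpolation=2); cv2.imwrite('pics/c2.png',a); print(robot.sense()['t'])
```

```text
black grip 0.30621461504056174 58.648449182510376 [ 0.4626479  -0.06215886  0.01387142] 10.9
 lifted 0.3087679647383037 58.9691948890686 [ 1.14419259 -0.25882299 -0.44896382]
 down True [ 0.62837483 -0.10642031  0.025947  ] [-0.88743667 -0.49417335  4.83529738]
 t 15.075
alu grip 0.5922420213505221 61.49288892745972 [0.45042635 0.05421018 0.01398916] 17.8167
 lifted 0.5894886442258422 62.44045972824097 [ 0.15347996  0.41480717 -1.75965453]
 down True [0.60459119 0.09632635 0.02607409] [-0.16431059  1.07125847  3.92833222]
 t 21.925
brass grip 0.40156911964861247 59.33730661869049 [0.45646264 0.22527347 0.01392171] 24.4833
 lifted 0.401588014951738 59.8320597410202 [-0.26289353  0.1784658  -1.59873421]
 down True [ 0.62014517 -0.03923373  0.02599084] [-0.10807156 -0.43335703  5.07072739]
 t 29.1167
30.4833
```

View pics/c2.png

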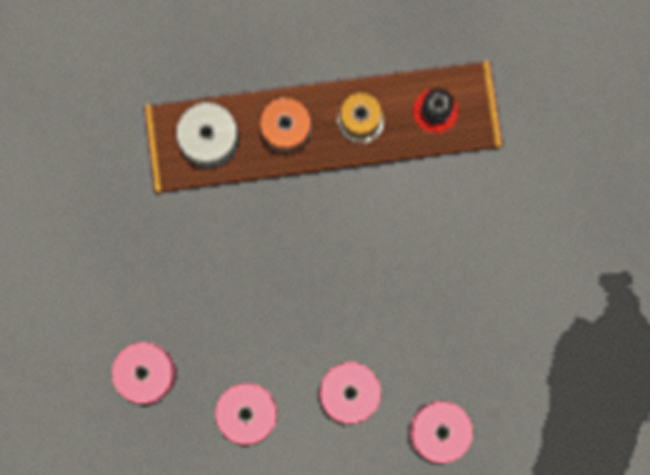

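View pics/side2.png

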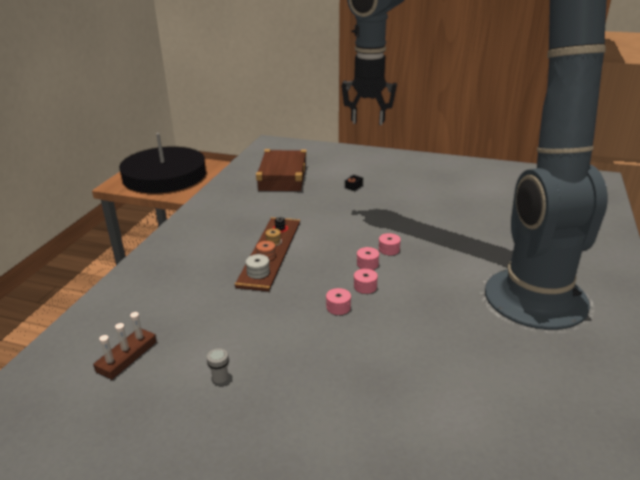

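The row now reads red mark/black, brass, copper, aluminium. Bores in the crop are at (438,102), (361,113), (285,122) and (206,132). The side view shows the eyepiece and heater unmoved. I check the numbers before handing in.

Run:
```python
from pick import *
f=dict(np.load('pics/top2.npz')); f0=dict(np.load('pics/top0.npz')); ok=True
for m,h,uv in(('red',.026,(438,102)),('m2',.028,(361,113)),('m3',.030,(285,122)),('m4',.032,(206,132))):
    p=ray_plane(f,[[190+uv[0]/2.5,130+uv[1]/2.5]],.012+h)[0]
    u,v=int(190+uv[0]/2.5),int(130+uv[1]/2.5); e=np.hypot(*(p[:2]-o[m])); zt=f['t'] @ np.zeros(3)
    C=-f['R'].T@f['t']; top=C[2]-np.median(f['range_z'][v-2:v+3,u-2:u+3])
    print(m,'err mm',((p[:2]-o[m])*1e3).round(1),'top',top.round(4),'want',.012+h); ok&=e<.008
for n,(u,v) in(('eye',(126,212)),('heat',(503,222))):
    d=np.abs(f['image'][v-18:v+18,u-20:u+20].astype(int)-f0['image'][v-18:v+18,u-20:u+20]).max(2); print(n,(d>40).sum())
if ok: print(robot.close_job())
```

```text
red err mm [ 0.2 -0.6] top 0.0179 want 0.038
m2 err mm [-0.9 -0.1] top 0.0218 want 0.04
m3 err mm [-0.3 -1.5] top 0.024 want 0.041999999999999996
m4 err mm [-0.9 -0.6] top 0.0273 want 0.044
eye 0
heat 625
the job is handed in; nothing more can be done
None
```

I handed the job in at about 31 s of the 101 s allowed: black is on red, then brass, copper and aluminium, all upright and within about 2 mm of their marks by the top camera. The eyepiece hasn't moved. The heater looks unmoved in the side view, but my top-view pixel check of it flagged changes, probably the arm or its shadow. My quick check of the tops' heights read 17–20 mm low, probably because it ignored the camera's tilt, so that upright, on-rail heights rest on the pictures and the touch-down contacts. I haven't seen the verdict.

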